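# Stack the watch parts cases

### The job

First clear the bronze spring bar tool off the mahogany case and lay it flat and lengthwise in the tool tray. Then stack the other two cases on the mahogany case where it stands, larger first: blue on mahogany, then yellow on blue, each set down without dropping it, upright, centred and with its long sides parallel to those of the case below. Do not disturb the screwdriver stand, the movement holder or the glass-domed watch.

Things in the scene. Friction and masses are not known exactly. Their poses are not given: they have to be found in the camera images.
- springtool_center (a point): Bronze spring bar tool lying on the mahogany case's lid; square 14 x 14 mm handle 84 mm long in the middle, a thin round steel end on both sides (fork at +x, pin at -x), 140 mm long overall, about 130 g. The point is the middle of the handle, half-way up (7 mm above what it lies on), also its centre of mass to a few mm. x runs along the tool, z up.
- tray: Wooden tool tray with green lining, fixed to the bench, 200 mm (its x) by 120 mm (its y). Origin at the centre of its underside, on the bench; z up. The lined floor is 6 mm above the bench, the lip round it 6 mm wide and 12 mm above the bench; inside 188 x 108 mm. It is open above.
- bigcase_center (a point): Mahogany parts case with brass corners, the largest; loose, about 0.9 kg, stands on the bench with the spring bar tool on its lid. 160 mm (its x) by 110 mm (its y) by 40 mm high, flat lid 40 mm above the bench. The point is its centre, 20 mm up; z up.
- midcase_center (a point): Blue parts case, the middle one, loose on the bench. 112 mm (its x) by 62 mm (its y) by 40 mm high, flat lid, roughly 0.2 to 0.4 kg; grasp it across its 62 mm width. The point is its centre, 20 mm above its underside; z up.
- smallcase_center (a point): Yellow parts case, the smallest, loose on the bench. 68 mm (its x) by 36 mm (its y) by 36 mm high, flat lid, roughly 0.08 to 0.16 kg; grasp it across its 36 mm width. The point is its centre, 18 mm above its underside; z up.
- driverstand: Bystander, loose: mahogany stand 55 mm (x) by 170 mm (y) holding six upright screwdrivers with coloured ends, 116 mm high in all. Origin at the centre of its underside.
- holder: Bystander, loose: steel movement holder with cam lock, 90 mm (x) by 70 mm (y), 52 mm high. Origin at the centre of its underside.
- watchdome: Bystander, loose, fragile: pocket watch under a glass dome on a round wooden foot, 96 mm in diameter, 107 mm high. Origin at the centre of its underside.

How it is judged:
On the way, in this order (a step that is already met when the one before it is completed fails the run):
1. the spring bar tool lies flat and lengthwise in the tray, let go (x of springtool_center in the frame of tray between -0.026 and 0.026 m and y of springtool_center in the frame of tray between -0.045 and 0.045 m and z of springtool_center in the frame of tray below 0.019 m and angle between springtool_center's own x axis and vertical between 1.5 and 1.64 rad and angle between the x axis of springtool_center and the x axis of tray, either way round below 0.35 rad and contact force between the fingers and springtool below 0.1 N), for 0.2 s.
2. the blue case rests centred and square on the mahogany case, let go (x of midcase_center in the frame of bigcase_center between -0.014 and 0.014 m and y of midcase_center in the frame of bigcase_center between -0.014 and 0.014 m and z of midcase_center in the frame of bigcase_center between 0.036 and 0.044 m and angle between the x axis of midcase_center and the x axis of bigcase_center, either way round below 0.15 rad and angle between midcase_center's own z axis and vertical below 0.05 rad and contact force between the fingers and midcase below 0.1 N), for 0.2 s.
3. the yellow case rests centred and square on the blue case, let go (all of step 2 and x of smallcase_center in the frame of midcase_center between -0.014 and 0.014 m and y of smallcase_center in the frame of midcase_center between -0.0085 and 0.0085 m and z of smallcase_center in the frame of midcase_center between 0.034 and 0.042 m and angle between the x axis of smallcase_center and the x axis of midcase_center, either way round below 0.13 rad and angle between smallcase_center's own z axis and vertical below 0.05 rad and contact force between the fingers and smallcase below 0.1 N), for 0.2 s.
At the end, for the whole second after the job is handed in: Tool flat in the tray (middle within 26 mm along, 45 mm across, 0.35 rad of lengthwise). Blue case resting on the mahogany lid within 14 mm of centre both ways and 0.15 rad; yellow on the blue lid within 14 mm along, 8.5 mm across, 0.13 rad. All let go and still (all of step 1 and all of step 3 and linear speed of each of springtool, midcase, smallcase, bigcase below 0.01 m/s); the robot touches nothing.
It fails at once if the blue case is dropped from more than about 25 mm above the mahogany lid's height (contact force between midcase and anything else below 0.01 N and height (world z) of midcase_center above 0.085 m).
It fails at once if the yellow case is dropped from more than about 25 mm above the blue lid's height in the stack (contact force between smallcase and anything else below 0.01 N and height (world z) of smallcase_center above 0.123 m).
It fails at once if the mahogany case is shifted by more than 40 mm (distance of bigcase_center from where it was at the start of the episode above 0.04 m).
It fails at once if the glass-domed watch is disturbed (moved more than 15 mm or tipped) (distance of watchdome from where it was at the start of the episode above 0.015 m or angle between watchdome's own z axis and vertical above 0.2 rad).
It fails at once if the screwdriver stand or the movement holder is moved by more than 20 mm (distance of any of driverstand, holder from where it was at the start of the episode above 0.02 m).
It also fails if it takes over 72 s, if anything falls off the work surface, if the arm or the gripper's body presses on something with over 40 N, if the wrist force passes 120 N, or if a joint passes its speed limit or range.

### The arm

A 7-joint arm with a two-finger parallel gripper is mounted at the origin on the work surface. World frame = base frame: x ahead of the robot, y to its left, z up, the work surface at z = 0. Lengths are in m, angles in rad, forces in N, time in s.
With the tool pointing down it reaches from about 0.425 to 0.875 m from the base axis. Payload 9.9 kg.
Tool frame: the origin (TCP) lies midway between the tips of the shut fingers; the grasp point (between the pads) lies env.grip_depth behind it (env.grip_depth is the distance from the TCP to the grasp point, in m); z points along the fingers, y is the direction in which the jaws open and shut (so a half turn about z gives the same grasp; the last joint's range is limited). The gripper opens to 85 mm and grips with 20 to 120 N. Pads are 22 mm wide; open, the fingers measure 114 mm over their backs; the gripper's body (76 mm by 85 mm) begins 54 mm behind the grasp point. The pads swing forward as they close: fully open they stand 13 mm farther back than shut.
Start: joints at [1.24, 0.576, 0.025, 1.437, -0.015, 1.129, -0.057], TCP at [0.165, -0.655, 0.231] pointing down, gripper open.
Joint ranges: [-2.76, 2.76], [-0.34, 2.15], [-1.52, 1.57], [0.19, 2.46], [-1.09, 4.23], [0.17, 1.99], [-2.82, 2.82]. Speed limits (rad/s): [2.22, 2.22, 3.01, 3.01, 3.14, 3.14, 3.14].

### API

Orientations are given as a rotation vector (axis times angle).
In Python, from cell import monitor, viewer, env gives the robot as it stands.
- The arm moves only by the shell command python3 -m pendant 'ROWS' [FORCE]. ROWS is JSON, a list of rows, each a list of 3 entries, a list of its own where there are three numbers: the finger opening in mm, from 0 to 85.4, then the shift along the tool's x, y, z in mm, then the turn, a rotation vector about the tool's x, y, z in rad. In form: [[jaw, [dx, dy, dz], [ax, ay, az]], ...]. A call has 1 to 5 rows; each row is the pose to reach, as a shift and turn from the pose commanded when the call began, along the tool's axes at that moment; what a row does not reach only later rows make up. A row lasts 1/10 s, in which the tool goes at most 50 mm and 8.59 degrees, less where a joint would pass 70% of its speed; a pose out of reach is approached as far as the arm can. A call with a gripper value outside its range is refused whole. The fingers move at their own pace and stop on an object; FORCE is the grip in N (left out, the last holds). Time passes only in rows, so rows that repeat a pose let the fingers close. It gives the time, the measured TCP pose, the force and the opening at its end, in the units of the state.
- monitor.get_obs(): the state, without advancing time (a new reading comes with each control period).
- viewer.get_image(name): name is "scene" or "top" or "wrist"; returns a dict with "pixels" (400x640x3 uint8, blue, green, red), "depth" (400x640 float32, m along the optical axis (not along the pixel's ray), 0 where there is no reading), "fx", "fy", "cx", "cy" (pixels), "world_to_cam" (4x4, takes a point from world to camera coordinates). Camera axes: x right, y down, z forward; pixel columns grow to the right and rows downward; lengths in m; the calibration is good to about 2 mm. A picture is of the moment at which its call begins.
- env.finish_job(): hands the job in, once; it reports no verdict.
The state is a dict: "clock": time; "joints": joint angles; "joint_vel": joint speeds; "tau": joint torques, N m; "position": TCP position; "tcp_rot": TCP orientation; "contact_force": force on the tool from outside, world axes, zero at the start; "moment": the same for the moment, N m; "finger_gap": opening from 0.0 (shut) to 1.0 (fully open).
Only numpy, scipy, OpenCV 4.12 (cv2) and the standard library are available. Lean on these libraries where they do the work, as an engineer would, in place of code of your own. Each camera call takes 0.05 s, during which the arm holds its last target.

## Working session

There is one attempt and no reset: what is moved stays moved. The work goes in short steps, Python scripts to look and compute and a shell command to move; the robot and the scene stay as the last step left them, time stands still between calls to the robot, and variables do not carry over. Pictures are saved under pics/ and viewed, and the job is handed in when it is done.

```bash
ls; mkdir -p pics; python3 - <<'E'
from cell import monitor, viewer, env
import cv2,numpy as np
print(env.grip_depth); o=monitor.get_obs(); print(o)
for n in ["scene","top"]:
    im=viewer.get_image(n); cv2.imwrite(f"pics/{n}0.png",im["pixels"]); np.savez(f"{n}0.npz",**im)
    print(n,im["fx"],im["cx"],im["cy"],im["world_to_cam"])
E
```

```text
pics
0.0187
{'clock': 0.0, 'joints': array([ 1.24018203,  0.57652703,  0.02481314,  1.43790511, -0.01502487,
        1.128988  , -0.05653173]), 'joint_vel': array([-3.42569103e-04,  6.87516185e-04,  1.31566434e-03,  1.97443245e-03,
        1.37718031e-03, -4.95618581e-05, -2.52165173e-03]), 'tau': array([-3.15989892e-04, -7.65777540e+01,  2.25079715e+00, -2.85967040e+01,
        1.53656316e-02,  1.27647672e-02,  4.88346950e-05]), 'position': array([ 0.16483494, -0.65410174,  0.23044638]), 'tcp_rot': array([-3.11608461e+00, -3.86539235e-01,  3.90020313e-04]), 'contact_force': array([0.22599074, 1.13496119, 0.24737733]), 'moment': array([ 0.05592537,  0.00657582, -0.05889937]), 'finger_gap': 1.0047699378035204}
scene 430.64281285134996 324.8000403351858 195.1491457509324 [[-0.84394618  0.53602981 -0.02066108  0.53250605]
 [ 0.35480175  0.52889719 -0.77096269 -0.1527364 ]
 [-0.4023314  -0.65798161 -0.63654508  1.21113057]
 [ 0.          0.          0.          1.        ]]
top 453.69805900776396 323.71460064862634 201.85090131201747 [[-0.02756226 -0.9995556  -0.0113541  -0.01503747]
 [-0.99333265  0.02865907 -0.11166421  0.61411947]
 [ 0.11193999  0.00820068 -0.99368113  1.21022052]
 [ 0.          0.          0.          1.        ]]
```

View pics/scene0.png

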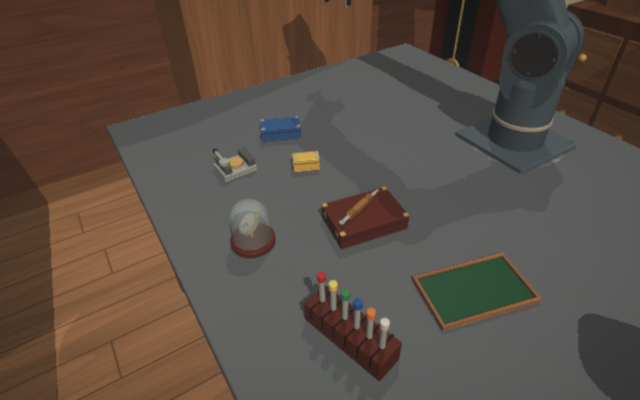

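View pics/top0.png

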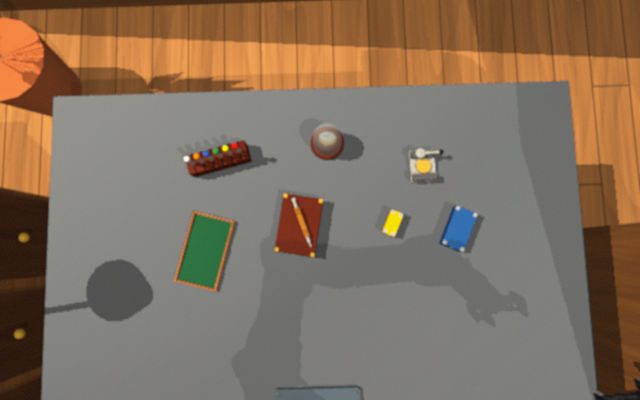

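The top view shows the mahogany case with the tool at about (300,225), the tray at (205,251), the yellow case at (393,223), the blue case at (460,229), the driver stand at (217,157), the dome at (327,142) and the holder at (424,165).

```bash
cat > h.py <<'E'
import cv2,numpy as np
from scipy.spatial.transform import Rotation as R
def ray(im,uv,z):
    W=np.array(im["world_to_cam"]);Rm=W[:3,:3];c=-Rm.T@W[:3,3]
    uv=np.atleast_2d(uv).astype(float)
    d=np.c_[(uv[:,0]-im["cx"])/im["fx"],(uv[:,1]-im["cy"])/im["fy"],np.ones(len(uv))]@Rm
    return c+d*((z-c[2])/d[:,2])[:,None]
def cloud(im):
    W=np.array(im["world_to_cam"]);v,u=np.mgrid[:400,:640];d=im["depth"]
    p=np.stack([(u-im["cx"])/im["fx"]*d,(v-im["cy"])/im["fy"]*d,d],-1)
    return (p-W[:3,3])@W[:3,:3]
def proj(im,p):
    W=np.array(im["world_to_cam"]);q=np.atleast_2d(p)@W[:3,:3].T+W[:3,3]
    return np.c_[q[:,0]/q[:,2]*im["fx"]+im["cx"],q[:,1]/q[:,2]*im["fy"]+im["cy"]]
def rect(pts):
    c,(a,b),t=cv2.minAreaRect(np.float32(pts[:,:2]*1000))
    bx=cv2.boxPoints((c,(a,b),t));e=[bx[1]-bx[0],bx[2]-bx[1]]
    l=max(e,key=np.linalg.norm);s=min(e,key=np.linalg.norm)
    return np.array(c)/1000,np.linalg.norm(l),np.linalg.norm(s),np.arctan2(l[1],l[0])%np.pi
E
python3 - <<'E'
from h import *
im=dict(np.load("top0.npz"));P=cloud(im)
hsv=cv2.cvtColor(im["pixels"],cv2.COLOR_BGR2HSV)
X,Y,Z=P[...,0],P[...,1],P[...,2]
print("bench z",np.median(Z[300:340,450:500]))
boxes=dict(big=(270,330,185,265,30,60),mid=(435,490,195,260,30,50),small=(375,412,200,245,25,50),tray=(165,245,200,300,8,20),stand=(175,260,130,185,15,140),dome=(300,352,115,168,5,130),holder=(400,450,140,190,8,70))
for n,(u0,u1,v0,v1,z0,z1) in boxes.items():
    m=np.zeros(Z.shape,bool);m[v0:v1,u0:u1]=1
    m&=(Z*1000>z0)&(Z*1000<z1)
    p=P[m]; print(n,m.sum(),"z med",np.median(p[:,2]).round(4),"max",p[:,2].max().round(3),[np.round(q,3) for q in rect(p)], "rad",np.hypot(*rect(p)[0]).round(3))
m=np.zeros(Z.shape,bool);m[185:265,270:330]=1;m&=(Z>.044)
print("tool",m.sum(),np.round(P[m].max(0),3),[np.round(q,3) for q in rect(P[m])])
E
```

```text
bench z 2.35944942874498e-05
big 2370 z med 0.0406 max 0.059 [array([0.554, 0.039]), np.float32(160.469), np.float32(110.656), np.float32(2.963)] rad 0.555
mid 987 z med 0.0403 max 0.047 [array([ 0.532, -0.396]), np.float32(112.701), np.float32(64.15), np.float32(2.702)] rad 0.663
small 343 z med 0.0363 max 0.043 [array([ 0.552, -0.217]), np.float32(68.975), np.float32(36.169), np.float32(2.711)] rad 0.594
tray 1258 z med 0.01 max 0.018 [array([0.499, 0.301]), np.float32(216.426), np.float32(122.592), np.float32(2.878)] rad 0.583
stand 1413 z med 0.0509 max 0.122 [array([0.745, 0.259]), np.float32(171.04), np.float32(59.136), np.float32(1.811)] rad 0.789
dome 1039 z med 0.0895 max 0.112 [array([ 0.792, -0.042]), np.float32(151.523), np.float32(146.196), np.float32(3.113)] rad 0.793
holder 880 z med 0.0277 max 0.054 [array([ 0.715, -0.319]), np.float32(97.46), np.float32(88.54), np.float32(0.027)] rad 0.783
tool 376 [0.637 0.105 1.271] [array([0.548, 0.017]), np.float32(154.255), np.float32(148.674), np.float32(2.93)]
```

```bash
python3 - <<'E'
from h import *
im=dict(np.load("top0.npz"))
a=cv2.resize(im["pixels"][180:310,160:340],None,fx=4.4,fy=4.4,interpolation=cv2.INTER_CUBIC);cv2.imwrite("pics/zl.png",a)
a=cv2.resize(im["pixels"][130:270,360:500],None,fx=4,fy=4,interpolation=cv2.INTER_CUBIC);cv2.imwrite("pics/zr.png",a)
E
```

```text
(no output)
```

View pics/zl.png

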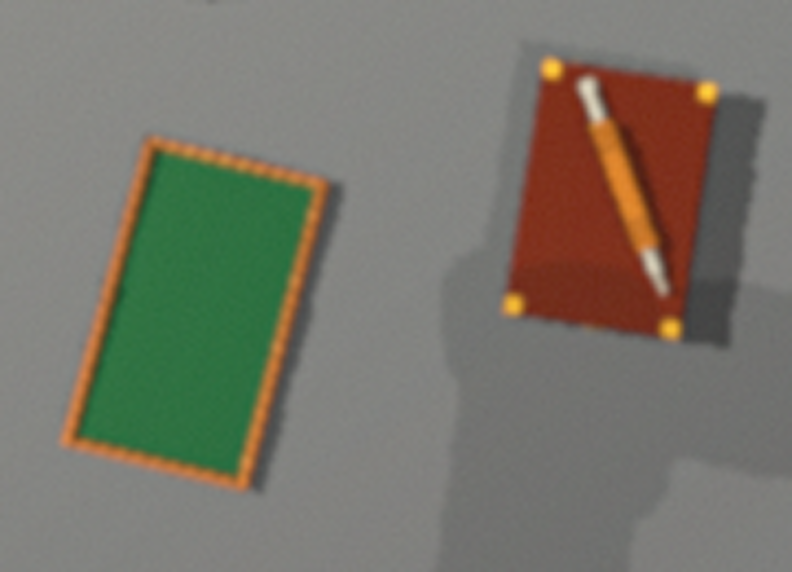

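```bash
python3 - <<'E'
from h import *
im=dict(np.load("top0.npz"));P=cloud(im);Z=P[...,2]
hsv=cv2.cvtColor(im["pixels"],cv2.COLOR_BGR2HSV).astype(int)
def mask(u0,u1,v0,v1,f):
    m=np.zeros(Z.shape,bool);m[v0:v1,u0:u1]=1
    return m&f
def px(m): v,u=np.nonzero(m); return np.c_[u,v]
g=mask(165,245,200,300,(hsv[...,0]>50)&(hsv[...,0]<85)&(hsv[...,1]>100))
print("tray inner",g.sum(),[np.round(q,3) for q in rect(ray(im,px(g),.006))])
t=mask(280,325,190,262,(Z>.048)&(Z<.065))
print("tool",t.sum(),[np.round(q,3) for q in rect(ray(im,px(t),.054))],np.percentile(Z[t],[10,50,90]).round(4))
t=mask(286,318,192,250,(hsv[...,2]>im["pixels"][225,290].max()+35))
print(t.sum(),[np.round(q,3) for q in rect(ray(im,px(t),.054))])
y=mask(370,415,200,245,(abs(hsv[...,0]-25)<10)&(hsv[...,1]>150)); print("small",[np.round(q,3) for q in rect(ray(im,px(y),.036))])
b=mask(430,490,195,260,(abs(hsv[...,0]-110)<15)&(hsv[...,1]>130)); print("mid",[np.round(q,3) for q in rect(ray(im,px(b),.04))])
E
```

```text
tray inner 2384 [array([0.49 , 0.304]), np.float32(181.466), np.float32(101.054), np.float32(2.873)]
tool 199 [array([0.56 , 0.029]), np.float32(134.789), np.float32(14.04), np.float32(0.331)] [0.0497 0.0536 0.0567]
206 [array([0.569, 0.034]), np.float32(154.753), np.float32(18.472), np.float32(0.41)]
small [array([ 0.552, -0.218]), np.float32(67.611), np.float32(39.3), np.float32(2.707)]
mid [array([ 0.531, -0.394]), np.float32(111.505), np.float32(66.412), np.float32(2.72)]
```

```bash
cat > d.py <<'E'
# usage: python3 d.py x y z yaw  -> shift (mm) and turn (rad) in tool axes from the current measured pose
import sys; from h import *; from cell import monitor
o=monitor.get_obs();x,y,z,w=map(float,sys.argv[1:5])
R0=R.from_rotvec(o["tcp_rot"]);T=R.from_euler("z",w)*R.from_euler("x",np.pi)
s=R0.inv().apply(np.array([x,y,z])-o["position"])*1000;t=(R0.inv()*T).as_rotvec()
print("t",round(o["clock"],2),"pos",o["position"].round(4),"gap",round(o["finger_gap"]*85.4,1),"shift",s.round(1),"turn",t.round(3),"F",o["contact_force"].round(1))
E
python3 - <<'E'
from h import *
im=dict(np.load("top0.npz"))
hsv=cv2.cvtColor(im["pixels"],cv2.COLOR_BGR2HSV).astype(int)
c=lambda a,b:(160+a/4.4-.4,180+b/4.4-.4)
p=ray(im,[c(600,122),c(652,250),c(587,85),c(661,292)],.058);print(p.round(4),p[:2].mean(0),p[2:].mean(0),np.arctan2(*(p[2]-p[3])[[1,0]]))
print("tray",ray(im,[c(150,140),c(325,182),c(70,443),c(245,487)],.012).round(3),ray(im,[c(150,140),c(325,182),c(70,443),c(245,487)],.012).mean(0))
E
python3 d.py 0.565 0.033 0.25 0.34
```

```text
[[0.5981 0.0425 0.058 ]
 [0.5192 0.0125 0.058 ]
 [0.6211 0.0499 0.058 ]
 [0.4937 0.0077 0.058 ]] [0.55866731 0.02748641 0.058     ] [0.55741388 0.02880906 0.058     ] 0.3203568311592399
tray [[0.6   0.332 0.012]
 [0.57  0.221 0.012]
 [0.411 0.381 0.012]
 [0.381 0.272 0.012]] [0.49020106 0.30130711 0.012     ]
t 0.1 pos [ 0.1648 -0.6542  0.2305] gap 86.0 shift [ 555.9 -568.6  -18.7] turn [-0.002 -0.    -0.093] F [ 0.  -0.1  0.1]
```

```bash
python3 -m pendant '[[85,[32,-33,-4],[0,0,-0.02]],[85,[64,-66,-8],[0,0,-0.04]],[85,[96,-99,-12],[0,0,-0.06]],[85,[128,-132,-16],[0,0,-0.08]],[85,[160,-165,-18],[0,0,-0.09]]]' 40; python3 d.py 0.559 0.028 0.25 0.33
```

```text
clock: 0.6
position: [0.2804, -0.4537, 0.2494]
tcp_rot: [-3.097, -0.528, -0.0]
contact_force: [1.1, -0.6, -0.3]
finger_gap: 1.001
t 0.6 pos [ 0.2804 -0.4537  0.2494] gap 85.5 shift [ 422.4 -362.2   -0.6] turn [-0.    -0.     0.008] F [ 1.1 -0.6 -0.3]
```

```bash
python3 -m pendant '[[85,[35,-30,0],[0,0,0]],[85,[70,-60,0],[0,0,0]],[85,[105,-90,0],[0,0,0]],[85,[140,-120,0],[0,0,0]],[85,[175,-150,0],[0,0,0]]]'; python3 -m pendant '[[85,[35,-30,0],[0,0,0]],[85,[70,-60,0],[0,0,0]],[85,[105,-90,0],[0,0,0]],[85,[140,-120,0],[0,0,0]],[85,[175,-150,0],[0,0,0]]]';python3 d.py 0.559 0.028 0.25 0.33
```

```text
clock: 1.1
position: [0.3958, -0.2543, 0.2493]
tcp_rot: [-3.097, -0.526, 0.0]
contact_force: [-0.4, -0.5, -0.2]
finger_gap: 0.998
clock: 1.6
position: [0.5114, -0.0549, 0.2492]
tcp_rot: [3.097, 0.526, -0.0]
contact_force: [0.6, -0.8, 0.2]
finger_gap: 0.995
t 1.6 pos [ 0.5114 -0.0549  0.2492] gap 84.9 shift [ 72.3 -62.6  -0.8] turn [0.    0.    0.007] F [ 0.6 -0.8  0.2]
```

```bash
python3 -m pendant '[[45,[36,-31,0],[0,0,0.007]],[45,[72,-62.5,20],[0,0,0.007]],[45,[72,-62.5,50],[0,0,0.007]],[45,[72,-62.5,50],[0,0,0.007]]]'; python3 d.py 0.559 0.028 0.2 0.33
python3 - <<'E'
from h import *
from cell import viewer
im=viewer.get_image("wrist");np.savez("w1.npz",**im);cv2.imwrite("pics/w1.png",im["pixels"])
print(im["fx"],im["world_to_cam"])
E
```

```text
clock: 2.0
position: [0.5561, 0.0273, 0.1956]
tcp_rot: [-3.097, -0.52, 0.011]
contact_force: [0.1, -0.5, 0.4]
finger_gap: 0.525
t 2.0 pos [0.5561 0.0273 0.1956] gap 44.8 shift [ 2.9  0.3 -4.4] turn [-0.002  0.007  0.003] F [ 0.1 -0.5  0.4]
297.91995071092697 [[ 0.32750298 -0.9448467  -0.00255231 -0.15801158]
 [-0.90210926 -0.31349029  0.29651766  0.48133751]
 [-0.28096386 -0.09480796 -0.95502396  0.50425088]
 [ 0.          0.          0.          1.        ]]
```

View pics/w1.png

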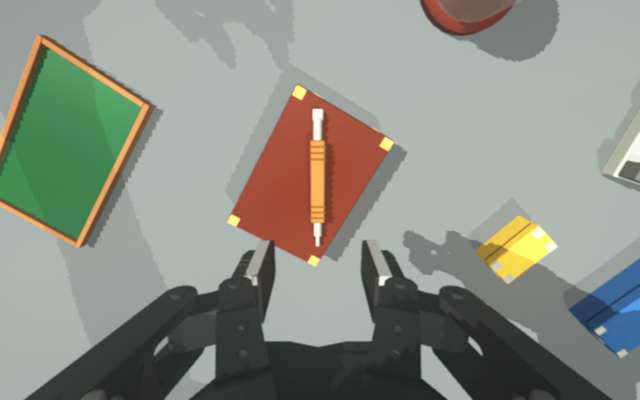

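The wrist view shows the handle running vertically from (318,140) to (318,222), centred between the jaws. The tray, yellow case and blue case are partly in view.

```bash
python3 - <<'E'
from h import *
im=dict(np.load("w1.npz"))
hsv=cv2.cvtColor(im["pixels"],cv2.COLOR_BGR2HSV).astype(int)
m=np.zeros((400,640),bool);m[120:235,300:335]=1
m&=(abs(hsv[...,0]-14)<7)&(hsv[...,2]>150)
v,u=np.nonzero(m);print(m.sum(),u.min(),u.max(),v.min(),v.max())
print("handle",[np.round(q,3) for q in rect(ray(im,np.c_[u,v],.054))])
p=ray(im,[(317,109),(318,246)],.047);print(p.round(4),p.mean(0))
# big lid by depth
P=cloud(im);Z=P[...,2];m=np.zeros((400,640),bool);m[70:235,220:410]=1;m&=(Z>.03)&(Z<.06)
print("big",[np.round(q,3) for q in rect(P[m])])
g=np.zeros((400,640),bool);g[190:300,460:570]=1;g&=(Z>.03)&(Z<.05)
print("small",np.median(Z[g]),[np.round(q,3) for q in rect(P[g])])
E
```

```text
1338 309 325 120 234
handle [array([0.561, 0.028]), np.float32(114.626), np.float32(15.363), np.float32(0.325)]
[[0.6246 0.0499 0.047 ]
 [0.4914 0.0026 0.047 ]] [0.55800497 0.02626133 0.047     ]
big [array([0.552, 0.036]), np.float32(160.971), np.float32(110.085), np.float32(2.962)]
small 0.036460793509191285 [array([ 0.551, -0.22 ]), np.float32(68.764), np.float32(37.776), np.float32(2.715)]
```

```bash
python3 -m pendant '[[40,[3,0,30],[0,0,0]],[40,[3,0,70],[0,0,0]],[40,[3,0,105],[0,0,0]],[40,[3,0,125],[0,0,0]],[40,[3,0,125],[0,0,0]]]'; python3 d.py 0.559 0.027 0.043 0.33
```

```text
clock: 2.55
position: [0.5599, 0.0252, 0.0733]
tcp_rot: [3.099, 0.512, -0.006]
contact_force: [-0.6, 0.2, -0.5]
finger_gap: 0.469
t 2.55 pos [0.5599 0.0252 0.0733] gap 40.0 shift [-0.1 -2.  30.3] turn [ 0.     0.004 -0.002] F [-0.6  0.2 -0.5]
```

```bash
python3 -m pendant '[[40,[0,-2,12],[0,0,0]],[40,[0,-2,22],[0,0,0]],[40,[0,-2,29],[0,0,0]],[40,[0,-2,29],[0,0,0]]]'; python3 d.py 0.559 0.027 0.043 0.33
```

```text
clock: 2.95
position: [0.5601, 0.0289, 0.0448]
tcp_rot: [3.099, 0.516, -0.001]
contact_force: [0.1, -1.4, -0.4]
finger_gap: 0.469
t 2.95 pos [0.5601 0.0289 0.0448] gap 40.0 shift [-1.7  1.4  1.8] turn [-0.     0.001 -0.   ] F [ 0.1 -1.4 -0.4]
```

```bash
python3 -m pendant '[[5,[0,1,1],[0,0,0]],[5,[0,1,1],[0,0,0]],[5,[0,1,1],[0,0,0]],[5,[0,1,1],[0,0,0]],[5,[0,1,1],[0,0,0]]]' 40;  python3 -m pendant '[[5,[0,0,0],[0,0,0]],[5,[0,0,0],[0,0,0]],[5,[0,0,-10],[0,0,0]],[5,[0,0,-30],[0,0,0]],[5,[0,0,-40],[0,0,0]]]'; python3 d.py 0.49 0.303 0.10 -0.26
python3 - <<'E'
from h import *
from cell import viewer
for n in ["wrist","scene"]:
    im=viewer.get_image(n);cv2.imwrite(f"pics/{n}2.png",im["pixels"])
E
```

```text
clock: 3.45
position: [0.5611, 0.028, 0.0447]
tcp_rot: [3.099, 0.515, 0.001]
contact_force: [-0.6, -0.6, 5.2]
finger_gap: 0.145
clock: 3.95
position: [0.5611, 0.0283, 0.0858]
tcp_rot: [-3.099, -0.516, -0.002]
contact_force: [0.1, 0.4, -0.3]
finger_gap: 0.152
t 3.95 pos [0.5611 0.0283 0.0858] gap 13.0 shift [  21.7 -283.   -14.2] turn [-0.    -0.001  0.59 ] F [ 0.1  0.4 -0.3]
```

View pics/wrist2.png

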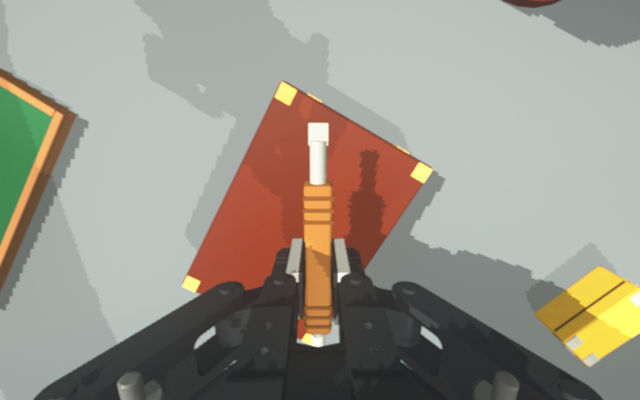

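View pics/scene2.png

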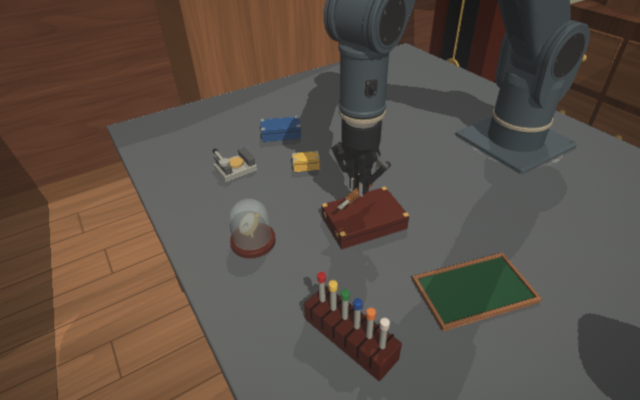

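The tool is held level with the handle centred in the jaws (gap 13 mm). The mahogany case has not moved.

```bash
python3 -m pendant '[[5,[2,-25,-10],[0,0,0.05]],[5,[5,-60,-14],[0,0,0.12]],[5,[8,-100,-14],[0,0,0.2]],[5,[11,-140,-14],[0,0,0.28]],[5,[14,-180,-14],[0,0,0.36]]]'; python3 d.py 0.49 0.303 0.10 -0.26
```

```text
clock: 4.55
position: [0.5149, 0.2041, 0.0977]
tcp_rot: [3.141, -0.053, -0.001]
contact_force: [0.5, 0.9, -1.4]
finger_gap: 0.147
t 4.55 pos [0.5149 0.2041 0.0977] gap 12.6 shift [-28.2 -98.   -2.3] turn [0.    0.001 0.226] F [ 0.5  0.9 -1.4]
```

```bash
python3 -m pendant '[[5,[-9,-33,0],[0,0,0.08]],[5,[-19,-65,0],[0,0,0.15]],[5,[-28,-90,0],[0,0,0.22]],[5,[-28,-98,0],[0,0,0.22]],[5,[-28,-98,20],[0,0,0.22]]]'; python3 d.py 0.49 0.303 0.0095 -0.26
```

```text
clock: 5.05
position: [0.4915, 0.3043, 0.0795]
tcp_rot: [-3.115, 0.386, -0.004]
contact_force: [-0.1, -0.8, -1.5]
finger_gap: 0.148
t 5.05 pos [0.4915 0.3043 0.0795] gap 12.6 shift [-1.3  1.8 70. ] turn [-0.003 -0.002  0.014] F [-0.1 -0.8 -1.5]
```

```bash
python3 -m pendant '[[5,[-1,1.5,25],[0,0,0.01]],[5,[-1,1.5,45],[0,0,0.01]],[5,[-1,1.5,60],[0,0,0.01]],[5,[-1,1.5,66],[0,0,0.01]],[5,[-1,1.5,66],[0,0,0.01]]]'; python3 d.py 0.49 0.303 0.0102 -0.26
```

```text
clock: 5.55
position: [0.4892, 0.2994, 0.0117]
tcp_rot: [3.114, -0.407, -0.001]
contact_force: [0.2, -0.3, -0.8]
finger_gap: 0.15
t 5.55 pos [0.4892 0.2994 0.0117] gap 12.8 shift [-0.2 -3.7  1.5] turn [ 0.002  0.001 -0.   ] F [ 0.2 -0.3 -0.8]
```

```bash
python3 -m pendant '[[5,[0,0,1],[0,0,0]],[5,[0,0,1.5],[0,0,0]],[5,[0,0,1.5],[0,0,0]]]'; python3 d.py 0.49 0.303 0.0102 -0.26;  python3 -m pendant '[[30,[0,0,0],[0,0,0]],[30,[0,0,0],[0,0,0]],[30,[0,0,0],[0,0,0]],[30,[0,0,0],[0,0,0]]]'; python3 d.py 0.49 0.303 0.0102 -0.26;python3 -m pendant '[[30,[0,0,-15],[0,0,0]],[30,[0,0,-50],[0,0,0]],[30,[0,0,-100],[0,0,0]],[30,[0,0,-150],[0,0,0]],[30,[0,0,-200],[0,0,0]]]';python3 - <<'E'
from h import *
from cell import viewer
for n in ["wrist"]:
    im=viewer.get_image(n);cv2.imwrite(f"pics/{n}3.png",im["pixels"]);np.savez("w3.npz",**im)
E
```

```text
clock: 5.85
position: [0.4896, 0.3004, 0.011]
tcp_rot: [-3.115, 0.408, -0.001]
contact_force: [0.3, -0.3, -1.2]
finger_gap: 0.148
t 5.85 pos [0.4896 0.3004 0.011 ] gap 12.6 shift [-0.3 -2.6  0.8] turn [-0. -0. -0.] F [ 0.3 -0.3 -1.2]
clock: 6.25
position: [0.4894, 0.3005, 0.0109]
tcp_rot: [-3.115, 0.407, -0.0]
contact_force: [-0.3, 1.2, -0.7]
finger_gap: 0.348
t 6.25 pos [0.4894 0.3005 0.0109] gap 29.7 shift [-0.1 -2.5  0.7] turn [-0. -0. -0.] F [-0.3  1.2 -0.7]
clock: 6.75
position: [0.489, 0.3002, 0.2129]
tcp_rot: [3.115, -0.408, -0.0]
contact_force: [0.8, 0.5, -0.8]
finger_gap: 0.352
```

View pics/wrist3.png

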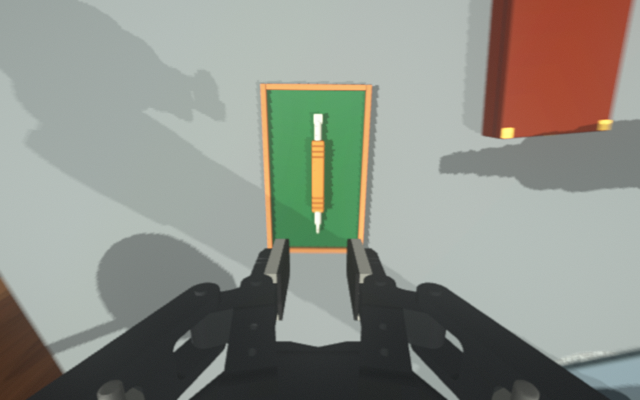

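The tool lies in the tray, handle from (318,141) to (317,212), parallel to the tray's sides.

```bash
python3 - <<'E'
from h import *
im=dict(np.load("w3.npz"))
t=ray(im,[(262,86),(372,86),(363,250),(273,252)],.012);c=t.mean(0);e=t[0]+t[1]-t[2]-t[3];a=np.arctan2(e[1],e[0])
h=ray(im,[(318,141),(317,212)],.02);d=h[0]-h[1]
print("tray",c,a,np.linalg.norm(t[0]-t[3]),np.linalg.norm(t[0]-t[1]));v=h.mean(0)-c
print("tool rel",v@[np.cos(a),np.sin(a),0],v@[-np.sin(a),np.cos(a),0],np.arctan2(d[1],d[0])-a)
E
python3 d.py 0.531 -0.395 0.2 -0.435
python3 -m pendant '[[60,[12,25,0],[0,0,0]],[70,[24,60,0],[0,0,0.03]],[70,[37,105,0],[0,0,0.06]],[70,[50,150,0],[0,0,0.09]],[70,[63,195,0],[0,0,0.12]]]'
python3 d.py 0.531 -0.395 0.2 -0.435
```

```text
tray [0.4879317  0.29891711 0.012     ] -0.25386993653280543 0.1987913550869008 0.11915617127747637
tool rel -0.001216922438164183 3.111006381307394e-05 -0.019443555480389896
t 6.8 pos [0.4921 0.3022 0.2213] gap 29.9 shift [217.1 663.8  17. ] turn [-0.009 -0.006  0.174] F [3.2 1.3 6.7]
clock: 7.3
position: [0.4998, 0.0941, 0.2109]
tcp_rot: [-3.085, 0.595, -0.0]
contact_force: [1.1, -0.2, -0.5]
finger_gap: 0.82
t 7.3 pos [0.4998 0.0941 0.2109] gap 70.0 shift [210.9 442.4  10.9] turn [-0.    -0.     0.054] F [ 1.1 -0.2 -0.5]
```

```bash
python3 -m pendant '[[82,[19,40,0],[0,0,0.05]],[82,[38,80,0],[0,0,0.054]],[82,[57,120,0],[0,0,0.054]],[82,[76,160,0],[0,0,0.054]],[82,[95,200,0],[0,0,0.054]]]'
python3 -m pendant '[[82,[19,40,0],[0,0,0]],[82,[38,80,0],[0,0,0]],[82,[57,120,0],[0,0,0]],[82,[76,160,0],[0,0,0]],[82,[95,200,0],[0,0,0]]]'
python3 d.py 0.531 -0.395 0.2 -0.435
```

```text
clock: 7.8
position: [0.5139, -0.1269, 0.2109]
tcp_rot: [-3.068, 0.676, -0.001]
contact_force: [0.9, 0.3, -0.3]
finger_gap: 0.958
clock: 8.3
position: [0.5158, -0.3483, 0.2108]
tcp_rot: [-3.068, 0.676, -0.0]
contact_force: [1.6, 0.4, -0.6]
finger_gap: 0.958
t 8.3 pos [ 0.5158 -0.3483  0.2108] gap 81.8 shift [33.4 36.  10.8] turn [-0.    -0.     0.001] F [ 1.6  0.4 -0.6]
```

```bash
python3 -m pendant '[[82,[20,22,0],[0,0,0]],[82,[33,36,0],[0,0,0]],[82,[33,36,0],[0,0,0]],[82,[33,36,0],[0,0,0]]]'
python3 d.py 0.531 -0.395 0.2 -0.435;python3 - <<'E'
from h import *
from cell import viewer
im=viewer.get_image("wrist");cv2.imwrite(f"pics/wrist4.png",im["pixels"]);np.savez("w4.npz",**im)
P=cloud(im);Z=P[...,2]
hsv=cv2.cvtColor(im["pixels"],cv2.COLOR_BGR2HSV).astype(int)
v,u=np.nonzero((Z>.03)&(Z<.046)&(np.arange(400)[:,None]<235)&(np.arange(640)>180)&(np.arange(640)<400)&(np.arange(400)[:,None]>30))
print(len(u),[np.round(q,4) for q in rect(P[v,u])])
E
```

```text
clock: 8.7
position: [0.5306, -0.3928, 0.2103]
tcp_rot: [-3.067, 0.677, 0.001]
contact_force: [0.4, 0.2, 0.6]
finger_gap: 0.96
t 8.7 pos [ 0.5306 -0.3928  0.2103] gap 81.9 shift [ 1.3  1.9 10.3] turn [-0.     0.001  0.   ] F [0.4 0.2 0.6]
6994 [array([ 0.5819, -0.3501]), np.float32(194.7598), np.float32(186.1599), np.float32(1.1506)]
```

View pics/wrist4.png

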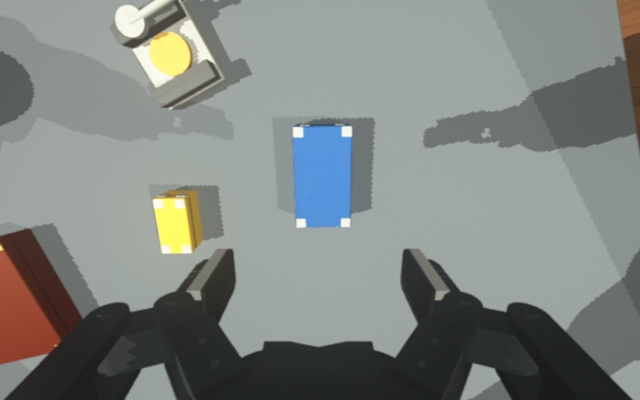

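The blue case is seen aligned between the open jaws, lid spanning (293,126) to (351,227). The yellow lid is near (174,224).

```bash
python3 - <<'E'
from h import *
im=dict(np.load("w4.npz"));P=cloud(im);Z=P[...,2]
for n,(u0,u1,v0,v1) in dict(mid=(280,366,115,235),small=(145,206,185,258)).items():
    m=np.zeros(Z.shape,bool);m[v0:v1,u0:u1]=1;m&=(Z>.032)&(Z<.046);v,u=np.nonzero(m)
    print(n,[np.round(q,4) for q in rect(P[m])],np.median(Z[m]),u.min(),u.max(),v.min(),v.max())
print(ray(im,[(293,126),(352,126),(351,227.5),(296,227.5)],.04).mean(0))
E
python3 d.py 0.531 -0.395 0.008 -0.435
```

```text
mid [array([ 0.5307, -0.3998]), np.float32(112.104), np.float32(62.1579), np.float32(2.7228)] 0.04072242510947557 292 351 124 226
small [array([ 0.5508, -0.2208]), np.float32(68.1462), np.float32(36.3864), np.float32(2.7192)] 0.036774084591478545 153 193 197 252
[ 0.52912821 -0.40003585  0.04      ]
t 8.75 pos [ 0.5308 -0.3921  0.2105] gap 82.3 shift [  1.5   2.7 202.5] turn [-0.001  0.001  0.001] F [-0.8 -0.4 -0.1]
```

```bash
python3 -m pendant '[[82,[4,6,35],[0,0,0]],[82,[4,6,80],[0,0,-0.01]],[82,[4,6,120],[0,0,-0.01]],[82,[4,6,155],[0,0,-0.01]],[82,[4,6,170],[0,0,-0.01]]]';python3 d.py 0.531 -0.398 0.004 -0.423
```

```text
clock: 9.25
position: [0.5308, -0.3975, 0.0378]
tcp_rot: [-3.069, 0.658, 0.007]
contact_force: [0.1, 0.6, 0.9]
finger_gap: 0.958
t 9.25 pos [ 0.5308 -0.3975  0.0378] gap 81.8 shift [ 0.5  0.4 33.8] turn [-0.002  0.005  0.   ] F [0.1 0.6 0.9]
```

```bash
python3 -m pendant '[[82,[0,0,15],[0,0,0]],[82,[0,0,28],[0,0,0]],[82,[0,0,32],[0,0,0]],[82,[0,0,32],[0,0,0]]]';python3 d.py 0.531 -0.398 0.004 -0.423;python3 -m pendant '[[50,[0,0,0],[0,0,0]],[50,[0,0,0],[0,0,0]],[50,[0,0,0],[0,0,0]],[50,[0,0,0],[0,0,0]],[50,[0,0,0],[0,0,0]]]' 50;python3 d.py 0.531 -0.398 0.004 -0.423
```

```text
clock: 9.65
position: [0.5322, -0.4003, 0.009]
tcp_rot: [3.071, -0.661, 0.0]
contact_force: [0.0, 0.2, -0.7]
finger_gap: 0.96
t 9.65 pos [ 0.5322 -0.4003  0.009 ] gap 82.0 shift [-2.  -1.6  5. ] turn [ 0.    -0.    -0.001] F [ 0.   0.2 -0.7]
clock: 10.15
position: [0.5327, -0.4006, 0.0101]
tcp_rot: [3.071, -0.661, 0.003]
contact_force: [-0.3, 1.4, 6.1]
finger_gap: 0.713
t 10.15 pos [ 0.5327 -0.4006  0.0101] gap 60.9 shift [-2.6 -1.7  6.1] turn [ 0.    -0.002 -0.001] F [-0.3  1.4  6.1]
```

```bash
python3 -m pendant '[[50,[0,0,-4],[0,0,0]],[50,[0,0,-12],[0,0,0]],[50,[0,0,-25],[0,0,0]],[50,[0,0,-35],[0,0,0]],[50,[0,0,-35],[0,0,0]]]';python3 d.py 0.531 -0.398 0.05 -0.423
python3 - <<'E'
from h import *
from cell import viewer
for n in ["wrist","scene"]:
    im=viewer.get_image(n);a=im["pixels"]
    if n=="scene": a=cv2.resize(a[80:260,200:420],None,fx=3,fy=3)
    cv2.imwrite(f"pics/{n}5.png",a);np.savez(n+"5.npz",**im)
E
```

```text
clock: 10.65
position: [0.533, -0.4011, 0.0461]
tcp_rot: [3.07, -0.661, 0.005]
contact_force: [1.0, 0.1, -2.6]
finger_gap: 0.715
t 10.65 pos [ 0.533  -0.4011  0.0461] gap 61.0 shift [-3.1 -2.  -3.9] turn [ 0.001 -0.003 -0.001] F [ 1.   0.1 -2.6]
```

View pics/wrist5.png

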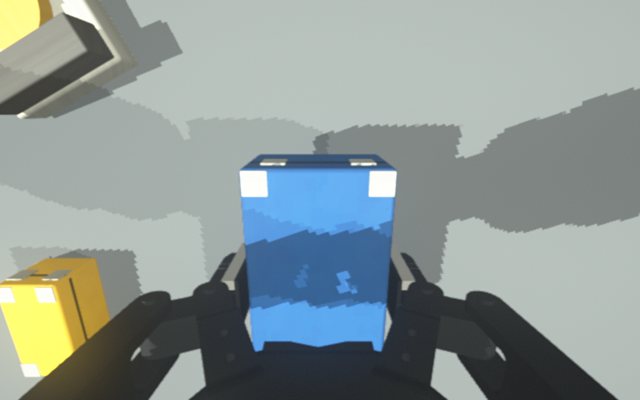

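View pics/scene5.png

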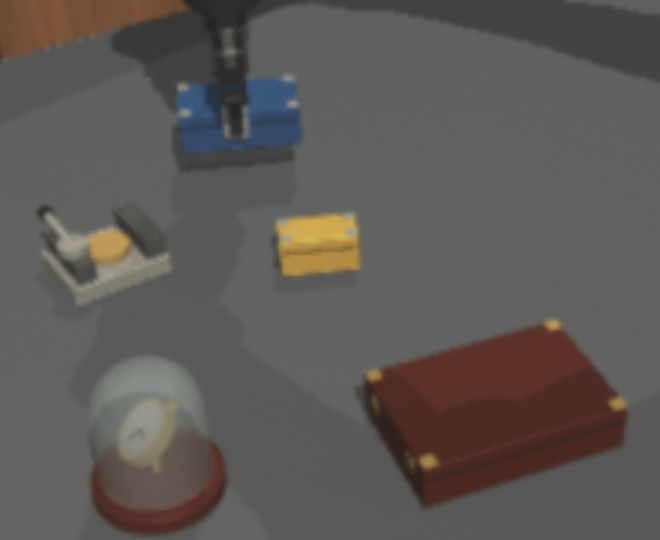

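The blue case hangs level with the pads about mid-width, near (235,120) in the scene crop. The mahogany lid is clear.

```bash
python3 - <<'E'
from h import *
from cell import monitor
o=monitor.get_obs()
im=dict(np.load("wrist5.npz"));P=cloud(im);Z=P[...,2]
p=P[200:330,262:380].reshape(-1,3);p=p[(p[:,2]>.05)&(p[:,2]<.11)]
A=np.c_[p[:,:2],np.ones(len(p))];k=np.linalg.lstsq(A,p[:,2],rcond=None)[0]
print("lid z",np.median(p[:,2]),"slope",k[:2], "z tcp",o["position"])
zl=np.median(p[:,2])
f=ray(im,[(241,170),(396,169)],zl);print(f.round(4),np.linalg.norm(f[1]-f[0]))
Rt=R.from_rotvec(o["tcp_rot"]);print("far edge in tool frame",Rt.inv().apply(f-o["position"]).round(4))
E
python3 d.py 0.553 0.0375 0.12 -0.18
python3 d.py 0.553 0.0375 0.053 -0.18
```

```text
lid z 0.07667018859441016 slope [ 0.0017928  -0.00057821] z tcp [ 0.53216349 -0.40031342  0.04429079]
[[ 0.5923 -0.3972  0.0767]
 [ 0.5681 -0.4517  0.0767]] 0.05961850396908476
far edge in tool frame [[ 0.0535 -0.0276 -0.0323]
 [ 0.054   0.0321 -0.0323]]
t 10.75 pos [ 0.5322 -0.4003  0.0443] gap 61.1 shift [-161.2 -407.6  -75.9] turn [ 0.    -0.001 -0.244] F [-0.3  0.2 -3.3]
t 10.75 pos [ 0.5322 -0.4003  0.0443] gap 61.1 shift [-161.2 -407.6   -8.9] turn [ 0.    -0.001 -0.244] F [-0.3  0.2 -3.3]
```

```bash
python3 -m pendant '[[50,[0,0,-25],[0,0,0]],[50,[-4,-10,-50],[0,0,-0.01]],[50,[-12,-30,-65],[0,0,-0.03]],[50,[-24,-60,-70],[0,0,-0.06]],[50,[-38,-95,-70],[0,0,-0.09]]]';python3 d.py 0.553 0.0375 0.11 -0.18
```

```text
clock: 11.25
position: [0.5364, -0.2983, 0.1144]
tcp_rot: [3.097, -0.524, 0.002]
contact_force: [0.7, 0.2, -2.7]
finger_gap: 0.719
t 11.25 pos [ 0.5364 -0.2983  0.1144] gap 61.4 shift [ -94.7 -322.6    4. ] turn [ 0.001 -0.001 -0.155] F [ 0.7  0.2 -2.7]
```

```bash
python3 -m pendant '[[50,[-10,-36,0],[0,0,-0.02]],[50,[-21,-73,0],[0,0,-0.04]],[50,[-32,-110,0],[0,0,-0.06]],[50,[-43,-147,0],[0,0,-0.08]],[50,[-53,-180,0],[0,0,-0.1]]]';python3 d.py 0.553 0.0375 0.11 -0.18
```

```text
clock: 11.75
position: [0.5451, -0.1084, 0.1134]
tcp_rot: [-3.12, 0.364, 0.001]
contact_force: [1.0, -0.4, -3.4]
finger_gap: 0.718
t 11.75 pos [ 0.5451 -0.1084  0.1134] gap 61.3 shift [ -25.9 -143.8    3.5] turn [-0.     0.001 -0.053] F [ 1.  -0.4 -3.4]
```

```bash
python3 -m pendant '[[50,[-6,-35,0],[0,0,-0.02]],[50,[-13,-70,0],[0,0,-0.04]],[50,[-20,-105,0],[0,0,-0.053]],[50,[-24,-132,0],[0,0,-0.053]],[50,[-25,-143,3],[0,0,-0.053]]]';python3 -m pendant '[[50,[0,0,2],[0,0,0]],[50,[0,0,4],[0,0,0]],[50,[0,0,4],[0,0,0]]]';python3 d.py 0.553 0.0375 0.11 -0.18
python3 - <<'E'
from h import *
from cell import viewer
for n in ["top"]:
    im=viewer.get_image(n);a=im["pixels"]
    cv2.imwrite(f"pics/{n}6.png",a);np.savez(n+"6.npz",**im)
E
```

```text
clock: 12.25
position: [0.5543, 0.0381, 0.1106]
tcp_rot: [-3.128, 0.278, 0.0]
contact_force: [0.8, -1.6, -3.5]
finger_gap: 0.713
clock: 12.55
position: [0.5539, 0.0322, 0.1063]
tcp_rot: [3.127, -0.288, -0.001]
contact_force: [0.6, 0.3, -3.5]
finger_gap: 0.716
t 12.55 pos [0.5539 0.0322 0.1063] gap 61.1 shift [-1.9 -5.  -3.7] turn [ 0.001  0.001 -0.004] F [ 0.6  0.3 -3.5]
```

View pics/top6.png

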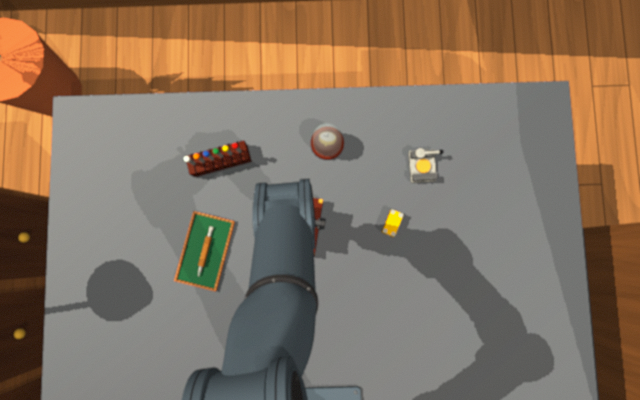

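```bash
python3 -m pendant '[[50,[-1,-5,10],[0,0,-0.004]],[50,[-1,-5,25],[0,0,-0.004]],[50,[-1,-5,36],[0,0,-0.004]],[50,[-1,-5,40],[0,0,-0.004]],[50,[-1,-5,40],[0,0,-0.004]]]';python3 d.py 0.554 0.0375 0.055 -0.18
python3 - <<'E'
from h import *
from cell import viewer
for n in ["wrist","scene"]:
    im=viewer.get_image(n);a=im["pixels"]
    if n=="scene": a=cv2.resize(a[140:260,270:450],None,fx=4,fy=4)
    cv2.imwrite(f"pics/{n}7.png",a);np.savez(n+"7.npz",**im)
E
```

```text
clock: 13.1
position: [0.5538, 0.0392, 0.066]
tcp_rot: [3.129, -0.278, -0.002]
contact_force: [-0.3, -0.1, -2.3]
finger_gap: 0.714
t 13.1 pos [0.5538 0.0392 0.066 ] gap 61.0 shift [ 0.5  1.6 11. ] turn [0.001 0.001 0.002] F [-0.3 -0.1 -2.3]
```

View pics/wrist7.png

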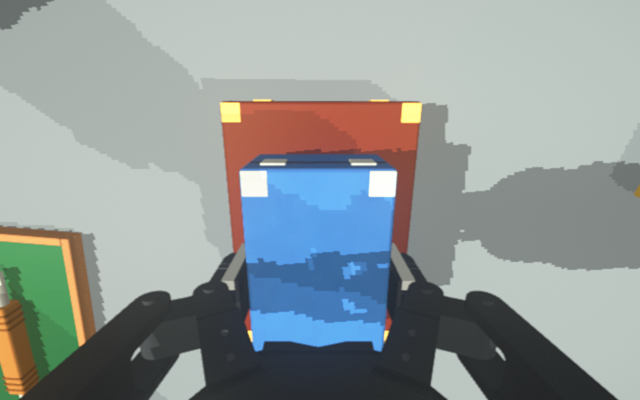

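View pics/scene7.png

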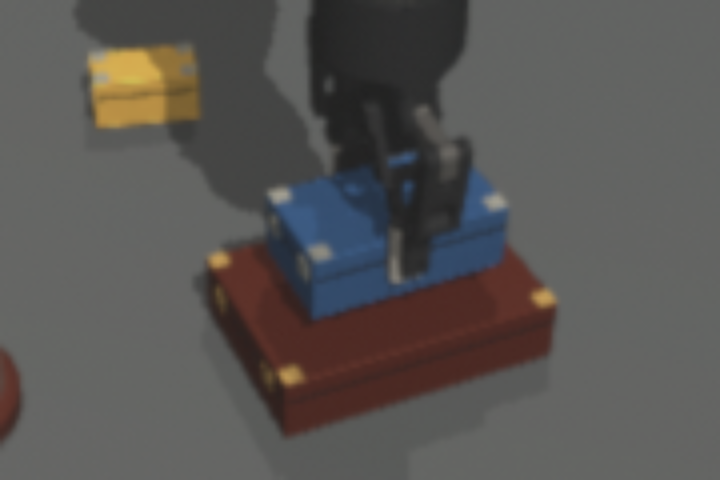

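The wrist view shows the blue case aligned over the mahogany case: mahogany far corners at (222,102) and (421,102), blue far corners at (241,170) and (396,169).

```bash
python3 - <<'E'
from h import *
im=dict(np.load("wrist7.npz"));P=cloud(im);zl=np.median(P[200:240,270:370,2]);print("lid",zl)
b=ray(im,[(222,102),(421,102)],.04);m=ray(im,[(241,170),(396,169)],zl)
for q in (b,m): d=q[0]-q[1];print(q.mean(0).round(4),np.linalg.norm(d),np.arctan2(d[1],d[0])-np.pi/2)
a=-.18;v=b.mean(0)-m.mean(0);print("along",v@[np.cos(a),np.sin(a),0],"across",v@[-np.sin(a),np.cos(a),0])
E
```

```text
lid 0.09655115739097274
[0.6299 0.0215 0.04  ] 0.107553046754449 -0.1766387088288579
[0.605  0.0278 0.0966] 0.05952128631553252 -0.1700919345649421
along 0.025647633456093687 across -0.0016715929975804344
```

```bash
python3 -m pendant '[[50,[1,1.5,5],[0,0,0]],[50,[1,1.5,10],[0,0,0]],[50,[1,1.5,13],[0,0,0]],[50,[1,1.5,13],[0,0,0]]]';python3 d.py 0.554 0.0375 0.0495 -0.18; python3 -m pendant '[[50,[0,0,1],[0,0,0]],[50,[0,0,2],[0,0,0]],[50,[0,0,2],[0,0,0]]]';python3 d.py 0.554 0.0375 0.0495 -0.18
```

```text
clock: 13.6
position: [0.5546, 0.0378, 0.0533]
tcp_rot: [3.129, -0.278, -0.001]
contact_force: [-0.1, -0.3, -2.5]
finger_gap: 0.714
t 13.6 pos [0.5546 0.0378 0.0533] gap 61.0 shift [-0.5  0.4  3.8] turn [0.    0.001 0.003] F [-0.1 -0.3 -2.5]
clock: 13.9
position: [0.5549, 0.0378, 0.0518]
tcp_rot: [-3.129, 0.278, 0.0]
contact_force: [-0.3, 0.3, -2.6]
finger_gap: 0.715
t 13.9 pos [0.5549 0.0378 0.0518] gap 61.1 shift [-0.9  0.5  2.3] turn [-0.     0.     0.003] F [-0.3  0.3 -2.6]
```

```bash
python3 -m pendant '[[50,[0,0,1],[0,0,0]],[50,[0,0,2],[0,0,0]],[50,[0,0,2],[0,0,0]]]';python3 d.py 0.554 0.0375 0.0495 -0.18
```

```text
clock: 14.2
position: [0.555, 0.0378, 0.0501]
tcp_rot: [-3.129, 0.278, -0.0]
contact_force: [-1.7, -0.2, 1.8]
finger_gap: 0.719
t 14.2 pos [0.555  0.0378 0.0501] gap 61.4 shift [-0.9  0.5  0.6] turn [-0.    -0.     0.003] F [-1.7 -0.2  1.8]
```

```bash
python3 -m pendant '[[66,[0,0,0.5],[0,0,0]],[70,[0,0,0.5],[0,0,0]],[82,[0,0,0.5],[0,0,0]],[82,[0,0,0.5],[0,0,0]]]';python3 -m pendant '[[82,[0,0,-15],[0,0,0]],[82,[0,0,-50],[0,0,0]],[82,[0,0,-95],[0,0,0]],[82,[0,0,-140],[0,0,0]],[82,[0,0,-160],[0,0,0]]]';python3 - <<'E'
from h import *
from cell import viewer
im=viewer.get_image("wrist");cv2.imwrite(f"pics/wrist8.png",im["pixels"]);np.savez("w8.npz",**im)
E
python3 d.py 0.551 -0.219 0.2 -0.425
```

```text
clock: 14.6
position: [0.5551, 0.0378, 0.0493]
tcp_rot: [-3.129, 0.278, -0.0]
contact_force: [-0.4, -0.0, -0.3]
finger_gap: 0.964
clock: 15.1
position: [0.5564, 0.0377, 0.2134]
tcp_rot: [-3.128, 0.278, -0.008]
contact_force: [0.9, 0.8, 0.2]
finger_gap: 0.958
t 15.15 pos [0.5572 0.0378 0.2151] gap 81.8 shift [ 39.1 253.9  14.8] turn [-0.003 -0.007  0.247] F [ 1.1 -0.3  2.2]
```

View pics/wrist8.png

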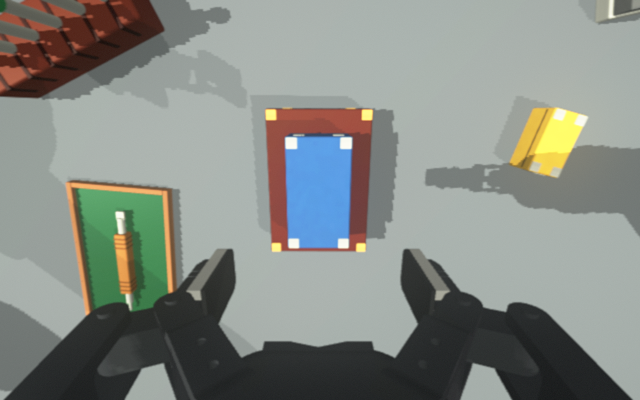

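The blue case sits centred and square on the mahogany case: blue corners (286,137), (351,137), (348,248), (289,248), mahogany corners (266,108), (373,108), (366,251), (273,251).

```bash
python3 - <<'E'
from h import *
im=dict(np.load("w8.npz"));P=cloud(im);Z=P[...,2]
b=ray(im,[(266,108.5),(373,108.5),(366,251),(272.5,251)],.04)
def box(q): c=q.mean(0);e=q[0]+q[1]-q[2]-q[3];return c,np.arctan2(e[1],e[0]),np.linalg.norm(q[0]-q[3]),np.linalg.norm(q[0]-q[1])
m=np.zeros(Z.shape,bool);m[120:256,275:365]=1;m&=(Z>.07)&(Z<.09);r=rect(P[m])
print("mid",[np.round(x,4) for x in r],np.median(Z[m]));bb=box(b);print("big",bb)
a=bb[1];v=r[0]-bb[0][:2];print("rel",v@[np.cos(a),np.sin(a)],v@[-np.sin(a),np.cos(a)],(r[3]-a)%np.pi)
m=np.zeros(Z.shape,bool);m[95:185,505:600]=1;m&=(Z>.032)&(Z<.042);print("small",[np.round(x,4) for x in rect(P[m])])
E
python3 -m pendant '[[82,[6,25,0],[0,0,0.02]],[75,[13,65,0],[0,0,0.05]],[60,[20,110,0],[0,0,0.1]],[60,[27,155,0],[0,0,0.15]],[60,[33,200,0],[0,0,0.2]]]';python3 d.py 0.551 -0.219 0.2 -0.425
```

```text
mid [array([0.5522, 0.0366]), np.float32(112.6694), np.float32(62.0934), np.float32(2.9631)] 0.08071776436650752
big (array([0.55134634, 0.03521389, 0.04      ]), np.float64(-0.17679579724474404), np.float64(0.1599512416017496), np.float64(0.10902012864849671))
rel 0.0006329981250508262 0.001500985892783259 3.13989193905993
small [array([ 0.5511, -0.2195]), np.float32(68.3615), np.float32(37.6807), np.float32(2.7102)]
clock: 15.65
position: [0.5519, -0.1666, 0.2091]
tcp_rot: [-3.085, 0.591, -0.0]
contact_force: [1.4, 0.3, -0.1]
finger_gap: 0.703
t 15.65 pos [ 0.5519 -0.1666  0.2091] gap 60.0 shift [18.6 49.1  9.1] turn [-0.     0.     0.046] F [ 1.4  0.3 -0.1]
```

```bash
python3 -m pendant '[[58,[9,22,10],[0,0,0.046]],[58,[18,44,30],[0,0,0.046]],[58,[18.5,48.5,65],[0,0,0.046]],[58,[18.5,48.5,100],[0,0,0.046]],[58,[18.5,48.5,130],[0,0,0.046]]]';python3 -m pendant '[[58,[0,0,0],[0,0,0]],[58,[0,0,0],[0,0,0]]]';python3 d.py 0.551 -0.2185 0.005 -0.427
python3 - <<'E'
from h import *
from cell import viewer
im=viewer.get_image("wrist");cv2.imwrite(f"pics/wrist9.png",im["pixels"]);np.savez("w9.npz",**im)
E
```

```text
clock: 16.15
position: [0.5508, -0.2171, 0.0774]
tcp_rot: [-3.071, 0.661, 0.001]
contact_force: [0.7, 0.0, -0.2]
finger_gap: 0.682
clock: 16.35
position: [0.5514, -0.2169, 0.0794]
tcp_rot: [3.071, -0.66, -0.002]
contact_force: [-0.0, -0.2, 0.6]
finger_gap: 0.676
t 16.35 pos [ 0.5514 -0.2169  0.0794] gap 57.7 shift [ 0.4  1.6 74.4] turn [0.    0.001 0.004] F [-0.  -0.2  0.6]
```

View pics/wrist9.png

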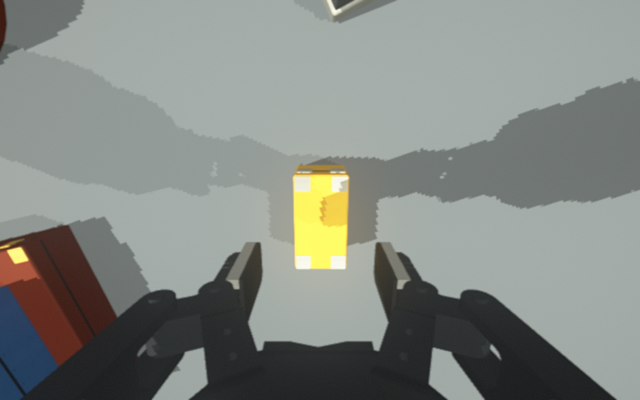

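The yellow case lies square between the jaws, lid from (293,175) to (346,268), about 1.5 mm to the right of the jaw centre.

```bash
python3 -m pendant '[[58,[0.5,1.5,25],[0,0,0.003]],[58,[0.5,1.5,50],[0,0,0.003]],[58,[0.5,1.5,68],[0,0,0.003]],[58,[0.5,1.5,73],[0,0,0.003]],[58,[0.5,1.5,73],[0,0,0.003]]]';python3 d.py 0.551 -0.2185 0.005 -0.427
```

```text
clock: 16.9
position: [0.552, -0.2186, 0.0072]
tcp_rot: [3.07, -0.664, 0.002]
contact_force: [-0.8, -0.4, 0.2]
finger_gap: 0.678
t 16.9 pos [ 0.552  -0.2186  0.0072] gap 57.9 shift [-0.9  0.3  2.2] turn [-0.    -0.001  0.001] F [-0.8 -0.4  0.2]
```

```bash
python3 -m pendant '[[25,[0,0,1],[0,0,0]],[25,[0,0,1],[0,0,0]],[25,[0,0,1],[0,0,0]],[25,[0,0,1],[0,0,0]],[25,[0,0,1],[0,0,0]]]' 40;python3 d.py 0.551 -0.2185 0.005 -0.427;python3 -m pendant '[[25,[0,0,-4],[0,0,0]],[25,[0,0,-14],[0,0,0]],[25,[0,0,-30],[0,0,0]],[25,[0,0,-40],[0,0,0]],[25,[0,0,-40],[0,0,0]]]';python3 - <<'E'
from h import *
from cell import viewer,monitor
for n in ["wrist"]:
    im=viewer.get_image(n);a=im["pixels"]
    cv2.imwrite(f"pics/{n}10.png",a);np.savez(n+"10.npz",**im)
o=monitor.get_obs();P=cloud(im);p=P[225:310,300:340].reshape(-1,3);p=p[(p[:,2]>.04)&(p[:,2]<.12)];A=np.c_[p[:,:2],np.ones(len(p))];print(len(p),"lid",np.median(p[:,2]),"slope",np.linalg.lstsq(A,p[:,2],rcond=None)[0][:2])
E
python3 d.py 0.553 0.0375 0.16 -0.178
```

```text
clock: 17.4
position: [0.5523, -0.2188, 0.0068]
tcp_rot: [3.07, -0.664, 0.004]
contact_force: [-0.1, 0.2, 7.0]
finger_gap: 0.413
t 17.4 pos [ 0.5523 -0.2188  0.0068] gap 35.2 shift [-1.3  0.3  1.8] turn [-0.    -0.003  0.001] F [-0.1  0.2  7. ]
clock: 17.9
position: [0.5523, -0.2188, 0.0471]
tcp_rot: [3.07, -0.664, 0.005]
contact_force: [0.1, -0.1, -0.8]
finger_gap: 0.417
3393 lid 0.07704504746275913 slope [ 0.00344083 -0.00305922]
t 17.95 pos [ 0.5518 -0.2185  0.0462] gap 35.6 shift [-104.6 -233.6 -113.9] turn [-0.    -0.002 -0.248] F [ 0.1 -0.2 -1.9]
```

View pics/wrist10.png

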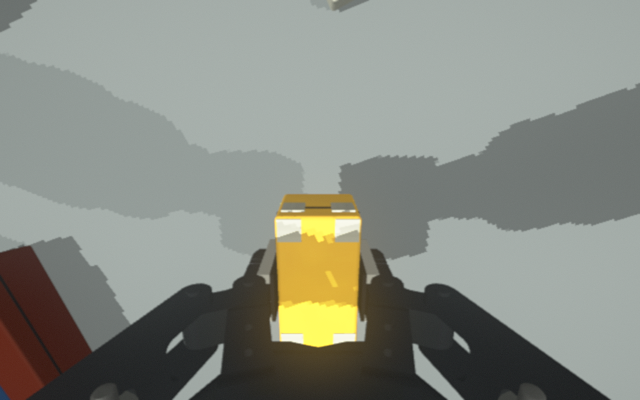

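The yellow case is held level between the pads, far lid edge from (276,216) to (360,216).

```bash
python3 -m pendant '[[25,[0,0,-30],[0,0,0]],[25,[-4,-9,-65],[0,0,-0.01]],[25,[-14,-30,-82],[0,0,-0.03]],[25,[-27,-60,-85],[0,0,-0.06]],[25,[-42,-93,-85],[0,0,-0.1]]]';python3 d.py 0.553 0.0375 0.13 -0.178
```

```text
clock: 18.45
position: [0.5517, -0.1161, 0.1308]
tcp_rot: [3.1, -0.511, 0.002]
contact_force: [1.1, 1.1, -1.3]
finger_gap: 0.418
t 18.45 pos [ 0.5517 -0.1161  0.1308] gap 35.7 shift [ -48.1 -145.9    0.7] turn [ 0.    -0.001 -0.149] F [ 1.1  1.1 -1.3]
```

```bash
python3 -m pendant '[[25,[-10,-32,0],[0,0,-0.03]],[25,[-22,-66,0],[0,0,-0.07]],[25,[-34,-100,0],[0,0,-0.11]],[25,[-43,-128,0],[0,0,-0.14]],[25,[-47.5,-144,0],[0,0,-0.148]]]';python3 -m pendant '[[25,[0,0,3],[0,0,0]],[25,[0,0,10],[0,0,0]],[25,[0,0,18],[0,0,0]],[25,[0,0,20],[0,0,0]],[25,[0,0,20],[0,0,0]]]';python3 d.py 0.553 0.0375 0.087 -0.178
python3 - <<'E'
from h import *
from cell import viewer,monitor
for n in ["wrist","scene"]:
    im=viewer.get_image(n);a=im["pixels"]
    if n=="scene": a=cv2.resize(a[140:260,270:450],None,fx=4,fy=4)
    cv2.imwrite(f"pics/{n}11.png",a);np.savez(n+"11.npz",**im)
E
```

```text
clock: 18.95
position: [0.5521, 0.0383, 0.1297]
tcp_rot: [-3.129, 0.274, 0.002]
contact_force: [0.4, 0.5, -2.0]
finger_gap: 0.416
clock: 19.45
position: [0.5523, 0.0341, 0.1096]
tcp_rot: [3.128, -0.282, -0.002]
contact_force: [0.3, 0.3, -1.6]
finger_gap: 0.412
t 19.45 pos [0.5523 0.0341 0.1096] gap 35.2 shift [ 0.1 -3.5 22.6] turn [ 0.001  0.001 -0.002] F [ 0.3  0.3 -1.6]
```

View pics/wrist11.png

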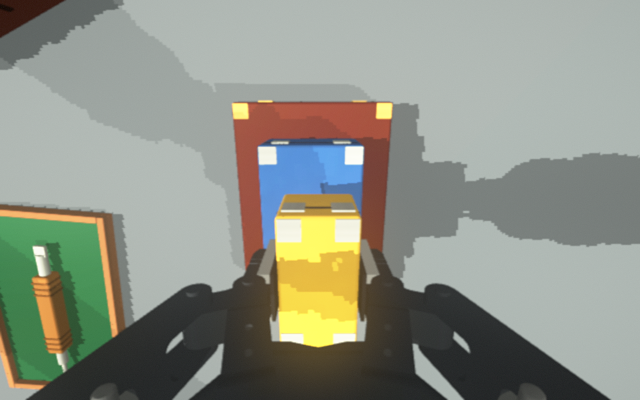

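View pics/scene11.png

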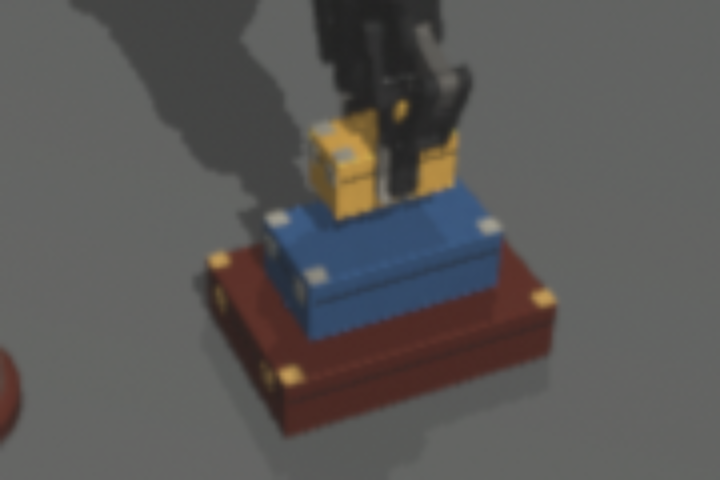

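The yellow case hangs above the blue lid: blue far corners (258,145) and (363,144), yellow far corners (276,216) and (360,216). I'll work out the offset.

```bash
python3 - <<'E'
from h import *
im=dict(np.load("wrist11.npz"));P=cloud(im);zl=np.median(P[240:300,290:345,2]);print("lid",zl)
b=ray(im,[(258,145),(363,145)],.0805);m=ray(im,[(275.5,216),(360.5,216)],zl)
for q in (b,m): d=q[0]-q[1];print(q.mean(0).round(4),np.linalg.norm(d),np.arctan2(d[1],d[0])-np.pi/2)
a=-.178;v=b.mean(0)-m.mean(0);print("along (want .022)",v@[np.cos(a),np.sin(a),0],"across",v@[-np.sin(a),np.cos(a),0])
E
```

```text
lid 0.1394899591885073
[0.6065 0.0265 0.0805] 0.0601940192252649 -0.17920442259669045
[0.5846 0.0261 0.1395] 0.03441711610732664 -0.1792691921482199
along (want .022) 0.02150216645492354 across 0.004212971428596184
```

```bash
python3 -m pendant '[[25,[0,-3.8,5],[0,0,0]],[25,[0,-3.8,12],[0,0,0]],[25,[0,-3.8,17],[0,0,0]],[25,[0,-3.8,19],[0,0,0]],[25,[0,-3.8,19],[0,0,0]]]';python3 d.py 0.553 0.0375 0.087 -0.178; python3 -m pendant '[[25,[0,0,1],[0,0,0]],[25,[0,0,2],[0,0,0]],[25,[0,0,2],[0,0,0]]]';python3 d.py 0.553 0.0375 0.087 -0.178
```

```text
clock: 20.05
position: [0.5531, 0.039, 0.0908]
tcp_rot: [3.129, -0.28, -0.001]
contact_force: [0.4, 0.1, -1.8]
finger_gap: 0.417
t 20.05 pos [0.5531 0.039  0.0908] gap 35.6 shift [0.2 1.4 3.8] turn [ 0.     0.001 -0.   ] F [ 0.4  0.1 -1.8]
clock: 20.35
position: [0.5534, 0.039, 0.0893]
tcp_rot: [-3.129, 0.28, -0.0]
contact_force: [-0.6, -0.4, -0.8]
finger_gap: 0.413
t 20.35 pos [0.5534 0.039  0.0893] gap 35.3 shift [-0.1  1.5  2.3] turn [-0. -0. -0.] F [-0.6 -0.4 -0.8]
```

```bash
python3 -m pendant '[[25,[0,1,1],[0,0,0]],[25,[0,1,1.5],[0,0,0]],[25,[0,1,1.5],[0,0,0]]]';python3 d.py 0.553 0.0375 0.087 -0.178
```

```text
clock: 20.65
position: [0.5532, 0.038, 0.0878]
tcp_rot: [-3.129, 0.28, -0.0]
contact_force: [-0.1, 0.2, -1.8]
finger_gap: 0.415
t 20.65 pos [0.5532 0.038  0.0878] gap 35.4 shift [-0.1  0.5  0.8] turn [-0. -0. -0.] F [-0.1  0.2 -1.8]
```

```bash
python3 -m pendant '[[25,[0,0,0.7],[0,0,0]],[25,[0,0,1],[0,0,0]],[25,[0,0,1],[0,0,0]]]';python3 d.py 0.553 0.0375 0.087 -0.178
```

```text
clock: 20.95
position: [0.5532, 0.0381, 0.0869]
tcp_rot: [-3.129, 0.279, -0.0]
contact_force: [-0.2, 0.1, -0.5]
finger_gap: 0.417
t 20.95 pos [0.5532 0.0381 0.0869] gap 35.6 shift [-0.1  0.6 -0.1] turn [-0. -0. -0.] F [-0.2  0.1 -0.5]
```

```bash
python3 -m pendant '[[25,[0,0,0.5],[0,0,0]],[25,[0,0,0.8],[0,0,0]],[25,[0,0,0.8],[0,0,0]]]';python3 d.py 0.553 0.0375 0.087 -0.178
```

```text
clock: 21.25
position: [0.5532, 0.038, 0.0868]
tcp_rot: [-3.129, 0.28, -0.001]
contact_force: [-3.2, -0.6, 10.5]
finger_gap: 0.414
t 21.25 pos [0.5532 0.038  0.0868] gap 35.3 shift [-0.1  0.6 -0.2] turn [-0. -0. -0.] F [-3.2 -0.6 10.5]
```

```bash
python3 -m pendant '[[25,[0,0,-0.5],[0,0,0]],[40,[0,0,-0.5],[0,0,0]],[58,[0,0,-0.5],[0,0,0]],[58,[0,0,-0.5],[0,0,0]],[58,[0,0,-0.5],[0,0,0]]]';python3 -m pendant '[[58,[0,0,-10],[0,0,0]],[58,[0,0,-35],[0,0,0]],[58,[0,0,-75],[0,0,0]],[58,[0,0,-110],[0,0,0]],[58,[0,0,-130],[0,0,0]]]';python3 -m pendant '[[58,[0,0,-10],[0,0,0]],[58,[0,0,-10],[0,0,0]]]';python3 - <<'E'
from h import *
from cell import viewer
for n in ["wrist","scene"]:
    im=viewer.get_image(n);a=im["pixels"]
    if n=="scene": a=cv2.resize(a[110:390,200:560],None,fx=2,fy=2)
    cv2.imwrite(f"pics/{n}12.png",a);np.savez(n+"12.npz",**im)
E
python3 d.py 0.553 0.0375 0.087 -0.178
```

```text
clock: 21.75
position: [0.5532, 0.0381, 0.0864]
tcp_rot: [-3.129, 0.28, 0.0]
contact_force: [0.7, 0.2, 0.5]
finger_gap: 0.679
clock: 22.25
position: [0.5541, 0.0379, 0.2202]
tcp_rot: [-3.128, 0.28, -0.006]
contact_force: [-0.1, 0.2, -0.2]
finger_gap: 0.678
clock: 22.45
position: [0.5537, 0.0381, 0.2278]
tcp_rot: [-3.128, 0.28, -0.004]
contact_force: [-0.9, -0.1, -0.4]
finger_gap: 0.677
t 22.55 pos [0.5527 0.038  0.2257] gap 58.5 shift [  0.6   0.4 138.7] turn [ 0.     0.001 -0.   ] F [ 0.3 -1.  -0.4]
```

View pics/wrist12.png

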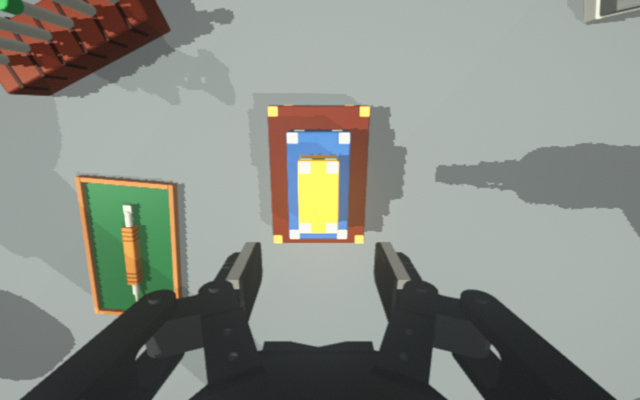

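View pics/scene12.png

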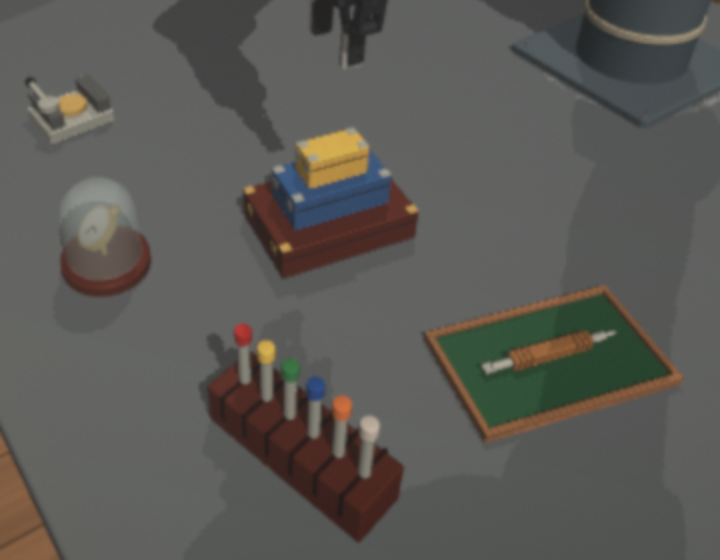

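The stack stands upright, with yellow at (318,197) on blue and mahogany, and the tool is flat in the tray. I'll check the numbers before handing in.

```bash
python3 - <<'E'
from h import *
im=dict(np.load("wrist12.npz"));P=cloud(im);Z=P[...,2]
def lay(z0,z1,box):
    m=np.zeros(Z.shape,bool);m[box[2]:box[3],box[0]:box[1]]=1;m&=(Z>z0)&(Z<z1);return rect(P[m]),np.median(Z[m])
S,zs=lay(.11,.125,(280,360,145,240));M,zm=lay(.074,.088,(275,360,120,241));B,zb=lay(.036,.046,(262,375,100,244))
for r,z in((S,zs),(M,zm),(B,zb)):print([np.round(x,4) for x in r],round(z,4))
for u,l in((S,M),(M,B)):
    a=l[3];v=u[0]-l[0];print("rel mm",1000*v@[np.cos(a),np.sin(a)],1000*v@[-np.sin(a),np.cos(a)],"ang",u[3]-a)
E
```

```text
[array([0.5527, 0.0364]), np.float32(68.0737), np.float32(35.894), np.float32(2.9612)] 0.1167
[array([0.5523, 0.0366]), np.float32(112.2268), np.float32(62.1678), np.float32(2.964)] 0.0807
[array([0.5522, 0.0365]), np.float32(159.5556), np.float32(110.1745), np.float32(2.962)] 0.0407
rel mm -0.40559723390315544 0.12392687008288328 ang -0.0027987957
rel mm -0.0654072961743081 -0.12420869184847634 ang 0.0020189285
```

```bash
python3 -m pendant '[[58,[0,0,0],[0,0,0]],[58,[0,0,0],[0,0,0]],[58,[0,0,0],[0,0,0]]]'; python3 -c "
from cell import env
print(env.finish_job())"
```

```text
clock: 22.85
position: [0.5529, 0.038, 0.2257]
tcp_rot: [3.129, -0.28, -0.002]
contact_force: [-0.4, -0.4, 0.7]
finger_gap: 0.675
the job is handed in; nothing more can be done
None
```

The job is done and handed in at about 23 s. The bronze tool is in the tray, the blue case is on the mahogany case, and the yellow case is on the blue one. No verdict was reported.

- **Tool:** right after release it lay about 1 mm from the tray centre and 0.02 rad from lengthwise. The last images still show it flat there.
- **Stack:** in the final wrist depth image blue is within 0.2 mm and 0.002 rad of the mahogany case. Yellow is within 0.5 mm and 0.003 rad of blue, and the lids read 40.7, 80.7 and 116.7 mm high.
- **Mahogany case:** it stayed within about 1 mm of where the wrist camera first measured it.
- **Bystanders:** the screwdriver stand, the movement holder and the watch look undisturbed in the last scene picture, but I did not re-measure their positions.

**Disagreements:** the top and wrist cameras differed by 2–5 mm on some positions, mostly in y. I used values between the two and corrected with relative wrist-camera checks before each case was set down. No check failed.

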